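Work the jammed wedge out from under the inclined plane

ROBOT

A 6-joint arm with a two-finger parallel gripper is mounted at the origin on the work surface. World frame = base frame: x ahead of the robot, y to its left, z up, the work surface at z = 0. Lengths are in m, angles in rad, forces in N, time in s.
With the tool pointing down it reaches from about 0.25 to 0.775 m from the base axis. Payload 4 kg.
Tool frame: the origin (TCP) lies at the very end of the fingers, on their centre line; the grasp point (between the pads) lies 19 mm behind it; z points along the fingers, y is the line along which they close (so a half turn about z gives the same grasp; the last joint's range is limited). The gripper opens to 94 mm and grips with 3 to 60 N. Pads are 16 mm wide; open, the fingers measure 119 mm over their backs; the gripper's body (75 mm by 177 mm) begins 78 mm behind the grasp point.
Start: joints at [-1.431, 0.087, 1.371, -0, 1.684, -0.103], TCP at [0.132, -0.534, 0.168] pointing down, gripper open.
Joint ranges: [-3.1, 3.1], [-0.76, 2.03], [0.27, 2.55], [-1.08, 4.22], [0.17, 2.65], [-2.57, 2.57]. Speed limits (rad/s): [2.79, 2.79, 3.14, 3.14, 3.14, 3.14].

INTERFACE

Orientations are given as [roll, pitch, yaw] about the fixed x, y, z axes, in that order (R = Rz(yaw) Ry(pitch) Rx(roll)).
In Python, from bench import robot, vision gives the robot as it stands.
- The arm moves only by the shell command python3 -m crank 'ROWS'. ROWS is JSON, a list of rows, each a list of 3 entries, a list of its own where there are three numbers: the closure, from 0 (fully open) to 1 (shut), then the shift along the tool's x, y, z in m, then the turn, a rotation vector about the tool's x, y, z in degrees. A call has 1 to 8 rows; each row shifts and turns the commanded pose from where the row before left it, along the tool's axes as they then stand; what a row does not reach is not made up. A row lasts 1/10 s, in which the tool goes at most 50 mm and 8.59 degrees, less where a joint would pass 70% of its speed; a pose out of reach is approached as far as the arm can. A call with a gripper value outside its range is refused whole. The fingers move at their own pace and stop on an object; the grip force is fixed at half the most. Time passes only in rows, so rows that do not move let the fingers close. It gives the time, the measured TCP pose, the force, the opening and the grip force at its end, in the units of the state.
- robot.get_obs(): the state, without advancing time (a new reading comes with each control period).
- vision.snapshot(name): name is "scene" or "top" or "wrist"; returns a dict with "color" (400x640x3 uint8, red, green, blue), "z_map" (400x640 float32, m along the optical axis (not along the pixel's ray), 0 where there is no reading), "fx", "fy", "cx", "cy" (pixels), "R" (3x3) and "t" (3): a world point X has camera coordinates R X + t. Camera axes: x right, y down, z forward; pixel columns grow to the right and rows downward; lengths in m; the calibration is good to about 2 mm. The wrist camera is an equidistant fisheye: a pixel r from the principal point sees the ray r / f radians off the axis. A picture is of the moment at which its call begins.
- robot.close_job(): hands the job in; it is judged then, once.
The state is a dict: "time": time; "joint_positions": joint angles; "qvel": joint speeds; "joint_torque": joint torques, N m; "tool_pos": TCP position; "ee_rot": TCP orientation; "wrist_force": force on the tool from outside, world axes, zero at the start; "wrist_torque": the same for the moment, N m; "width": finger opening in m; "finger_force": force on a finger pad.
Only numpy, scipy, OpenCV 4.12 (cv2) and the standard library are available. Lean on these libraries where they do the work, as an engineer would, in place of code of your own. Each camera call takes 0.05 s, during which the arm holds its last target. There are 200 camera calls.

TASK

The wooden wedge propping up the hinged board of the inclined plane is jammed tight. Take it by its thick end and work it loose with small side pulls while it is still under the board: swing the thick end about 2 cm to the left, then about 2 cm to the right of where it started (as seen from the robot looking along the wedge at the board), then draw it out and lay it flat, right way up, in the grey accessory tray. Leave the other, loose wedge where it lies.

Things in the scene. Friction and masses are not known exactly. Their poses are not given: they have to be found in the camera images.
- wedge: Jammed wedge, light wood, 175 mm long, 36 wide, 110 g, its nose under the board. Origin: on the underside below the centre of the heel, the thick end nearest the robot; x to the nose, y left, z up. Heel: block 60 mm long (x -30 to 30), 42 high; then the top slopes to 8 mm at the nose (x 145). Drags with 5 to 25 N while pinched. Origin starts 50 mm in front of the bar; 105 more clears the board.
- ramp: Inclined plane, fixed: grey board 240 mm long, 180 wide, hinged at its far end, low rails under its long sides 152 apart. Origin: on the bench below the middle of the steel bar (12 thick, along y) on the board's near free edge; x away from the robot to the hinge, y left, z up. Bar's underside is 36 mm up when propped, 14 when the wedge is out (the board sinks by itself). Nowhere higher than 75.
- tray: Open accessory tray, grey plastic, fixed, empty: 250 mm (its x) by 150 (its y) outside, walls 5 thick and 30 high, floor 5 thick. Origin: centre of its underside, z up. It stands to the left or right of the wedge.
- spare: Bystander: a second wedge of the same shape, size and wood, loose on the bench beside the inclined plane, propping nothing. Origin and axes as for the jammed wedge. To be left alone.
There are look-alikes about, which are no part of the job. What is shaped like the wedge but red or turquoise is not meant.

How it is judged:
On the way, in this order (a step that is already met when the one before it is completed fails the run):
1. the heel is pulled 10 mm or more left of the ramp's middle line, with the wedge drawn out less than 40 mm (y of wedge in the frame of ramp above 0.01 m and x of wedge in the frame of ramp above -0.09 m and height (world z) of wedge below 0.02 m), for 0.05 s.
2. then 10 mm or more right of that line, with the wedge drawn out less than 50 mm (y of wedge in the frame of ramp below -0.01 m and x of wedge in the frame of ramp above -0.1 m and height (world z) of wedge below 0.02 m), for 0.05 s.
At the end, for the whole second after the job is handed in: The jammed wedge lies flat on the tray's floor, right way up (tilt under 0.12 rad, origin less than 15 mm above the bench), inside the tray's walls, at rest; the spare wedge is within 30 mm of where it was (x of wedge in the frame of tray between -0.12 and 0.12 m and y of wedge in the frame of tray between -0.07 and 0.07 m and height (world z) of wedge between 0 and 0.015 m and angle between wedge's own z axis and vertical below 0.12 rad and linear speed of wedge below 0.02 m/s and distance of spare from where it was at the start of the episode below 0.03 m); the robot touches nothing.
It fails at once if the spare wedge is moved by more than 30 mm (distance of spare from where it was at the start of the episode above 0.03 m).
It also fails if it takes over 45 s, if anything falls off the work surface, if the arm or the gripper's body presses on something with over 40 N, if the wrist force passes 120 N, or if a joint passes its speed limit or range.

## Working session

There is one attempt and no reset: what is moved stays moved. The work goes in short steps, Python scripts to look and compute and a shell command to move; the robot and the scene stay as the last step left them, time stands still between calls to the robot, and variables do not carry over. Pictures are saved under pics/ and viewed, at most 10 in all, crops included, and the job is handed in when it is done.

```bash
mkdir -p pics; python3 - <<'E'
from bench import robot, vision
import cv2,numpy as np
for n in ("top","scene"):
    s=vision.snapshot(n); cv2.imwrite(f"pics/{n}1.png",s["color"][:,:,::-1]); np.savez(f"{n}1.npz",**s)
    print(n,s["fx"],s["cx"],s["cy"],np.round(s["R"],3).tolist(),np.round(s["t"],3))
o=robot.get_obs(); print(o)
E
```

```text
top 513.871096969572 315.5318842359069 202.27887730314 [[0.013, -1.0, -0.003], [-0.997, -0.012, -0.079], [0.078, 0.004, -0.997]] [0.006 0.422 1.375]
scene 415.45026924669315 320.52095709181225 194.90735075621507 [[0.276, 0.961, -0.015], [0.798, -0.238, -0.554], [-0.536, 0.141, -0.832]] [-0.124 -0.293  1.287]
{'time': 0.1, 'joint_positions': array([-1.43107034e+00,  8.79046977e-02,  1.37204746e+00, -6.33433256e-06,
        1.68359240e+00, -1.03062153e-01]), 'qvel': array([ 8.31187606e-05,  2.28925719e-04, -5.62408235e-03,  9.23622606e-04,
        1.94793823e-05,  6.65379124e-04]), 'joint_torque': array([ 1.51315322e-03, -3.41252732e+01, -3.03303838e+01,  7.18166004e-02,
        3.04113398e-02, -9.42800602e-05]), 'tool_pos': array([ 0.13216249, -0.53332349,  0.16673662]), 'ee_rot': array([-3.13965046e+00, -1.94549330e-04,  2.42787241e-01]), 'wrist_force': array([-0.52099128, -0.0399718 ,  0.68659144]), 'wrist_torque': array([0.01790613, 0.00538091, 0.00416968]), 'finger_force': 0.0, 'width': 0.09369190709512021}
```

View pics/top1.png

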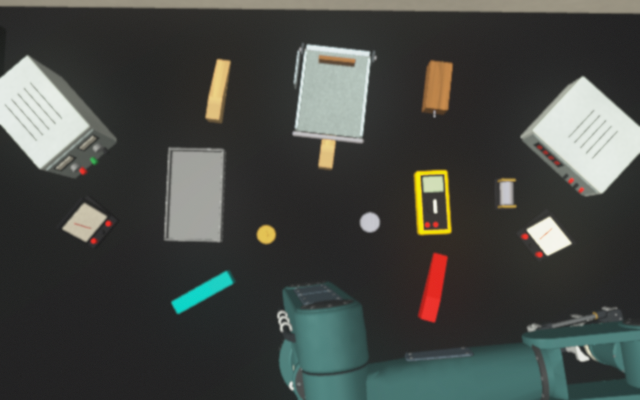

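View pics/scene1.png

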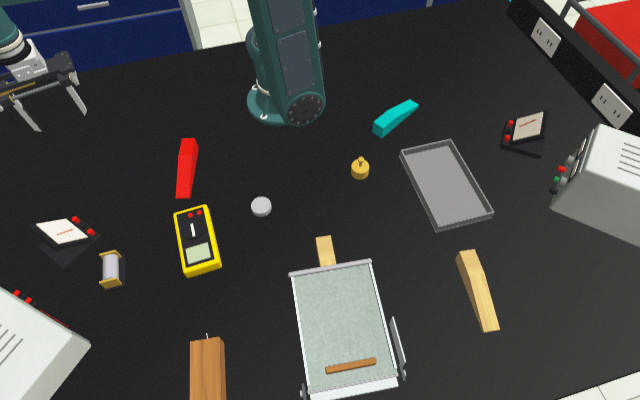

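The top view shows the jammed wedge's heel at (326,155), sticking out from the bar, which runs from (293,135) to (363,140). The tray is at (195,195), the spare wedge at (218,90), and the red and turquoise decoys lie apart. Next I'll measure them.

```bash
cat > h.py <<'E'
import numpy as np,cv2
def cast(s,uv,z):
    uv=np.atleast_2d(uv).astype(float); R,t=s["R"],s["t"]
    d=np.c_[(uv[:,0]-s["cx"])/s["fx"],(uv[:,1]-s["cy"])/s["fy"],np.ones(len(uv))]@R
    c=-R.T@t
    return c+d*((z-c[2])/d[:,2])[:,None]
def zpt(s,m):
    v,u=np.nonzero(m&(s["z_map"]>0)); Z=s["z_map"][v,u]
    return (np.c_[(u-s["cx"])/s["fx"]*Z,(v-s["cy"])/s["fy"]*Z,Z]-s["t"])@s["R"]
E
python3 - <<'E'
from h import *
np.set_printoptions(precision=4,suppress=True)
s=dict(np.load("top1.npz")); hsv=cv2.cvtColor(s["color"],cv2.COLOR_RGB2HSV)
w=(cv2.inRange(hsv,(10,60,120),(25,255,255))>0)
n,l,st,c=cv2.connectedComponentsWithStats(w.astype(np.uint8))
for i in range(1,n):
    if st[i,4]>80:
        P=zpt(s,l==i); h=P[:,2]
        T=P[h>np.percentile(h,95)-.006]
        print(i,st[i],c[i],"z pct",np.percentile(h,[5,50,95]),"top centre",T.mean(0),"ext",T.min(0),T.max(0))
        u=np.argwhere(l==i)[:,::-1].astype(np.float32); print("  rect",cast(s,cv2.boxPoints(cv2.minAreaRect(u)),.042)[:,:2].tolist())
        # heel top of pixels: rect on ground plane of top pts
        print("  toprect",cv2.minAreaRect(T[:,:2].astype(np.float32)))
# tray / bar by depth points
Z=s["z_map"]; full=np.zeros(Z.shape,bool)
m=full.copy(); m[140:250,155:235]=1; m&=hsv[:,:,2]>70; P=zpt(s,m)
print("tray",cv2.minAreaRect(P[:,:2].astype(np.float32)),np.percentile(P[:,2],[5,50,95]))
m=full.copy(); m[40:145,285:380]=1; P=zpt(s,m); P=P[P[:,2]>.025]
print("ramp",cv2.minAreaRect(P[:,:2].astype(np.float32)),np.percentile(P[:,2],[5,50,95]))
print("bar ends",cast(s,[[293,135],[363,140]],.048))
cv2.imwrite("pics/c.png",cv2.resize(s["color"][110:180,280:380,::-1],None,fx=7,fy=7,interpolation=cv2.INTER_CUBIC))
E
```

```text
1 [319  55  36   9 163] [336.4049  58.7301] z pct [0.0514 0.0574 0.0623] top centre [ 0.8061 -0.0402  0.0592] ext [ 0.7955 -0.0877  0.0564] [0.8161 0.0064 0.0643]
  rect [[0.8083228657373536, 0.0072970589451991945], [0.8231529603143191, 0.006203177040916813], [0.8155928192047748, -0.08972844321023526], [0.8007790679900206, -0.08855577201136064]]
  toprect ((0.806198239326477, -0.040864672511816025), (0.09483561664819717, 0.012571119703352451), 82.8648681640625)
2 [205  59  26  62 939] [217.2843  89.8072] z pct [0.0022 0.0322 0.0455] top centre [0.6783 0.2888 0.0429] ext [0.6412 0.2675 0.0396] [0.728  0.3092 0.0499]
  rect [[0.6436983094091645, 0.31489108498549695], [0.8116280961181996, 0.28987481906403917], [0.8041422065711529, 0.2467997202476757], [0.6363714384411461, 0.2722056804930469]]
  toprect ((0.6853167414665222, 0.2877674698829651), (0.03627973794937134, 0.08669520169496536), 83.8365249633789)
3 [ 423   61   30   50 1187] [437.4853  85.2982] z pct [0.0254 0.0496 0.0546] top centre [ 0.7384 -0.3159  0.0515] ext [ 0.6742 -0.3524  0.0487] [ 0.8064 -0.279   0.0588]
  rect [[0.67
[... 1783 characters left out ...]
 0.1431 0.0584] ext [0.3263 0.1366 0.0535] [0.3394 0.15   0.0632]
  rect [[0.35793132198456395, 0.1651961090682472], [0.35853223314643545, 0.11748436099426943], [0.3109883727760021, 0.1165865287458756], [0.31038456552797117, 0.16416734729241825]]
  toprect ((0.3341367244720459, 0.14328759908676147), (0.013598375953733921, 0.012941299937665462), 47.61773681640625)
tray ((0.4433574378490448, 0.344508558511734), (0.1641748547554016, 0.26256170868873596), 89.2829818725586) [-0.0002  0.0055  0.0295]
ramp ((0.7119046449661255, -0.029831886291503906), (0.21135824918746948, 0.27448779344558716), 84.23148345947266) [0.028  0.0394 0.0521]
bar ends [[ 0.5995  0.0734  0.048 ]
 [ 0.5883 -0.1139  0.048 ]]
```

View pics/c.png

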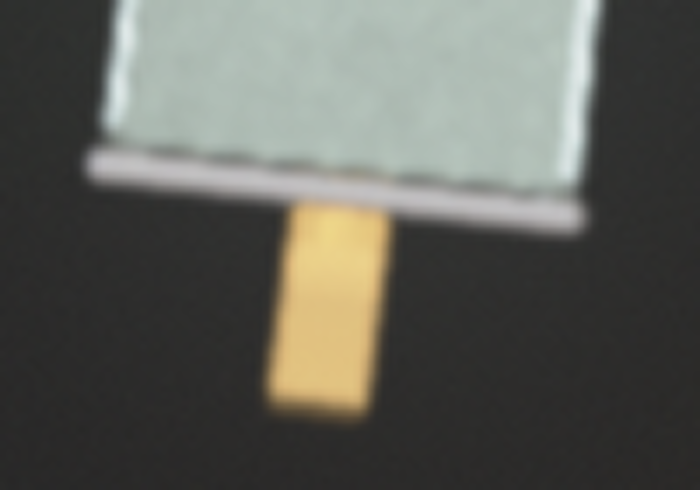

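The crop shows the heel squarely aligned with the bar. The wedge origin is at about (0.546,-0.016) and its heading about -6°. The bar middle at (0.594,-0.021) agrees with the stated 50 mm. The tray centre is about (0.443,0.344), with its long side along world x.

```bash
python3 -m crank '[[0,[0,0,0],[0,0,6.6]],[0,[0,0,0],[0,0,6.6]],[0,[0,0,0],[0,0,6.7]],[0,[0.025,-0.04,0],[0,0,0]],[0,[0.025,-0.04,0],[0,0,0]],[0,[0.025,-0.04,0],[0,0,0]],[0,[0.025,-0.04,0],[0,0,0]],[0,[0.025,-0.04,0],[0,0,0]]]'
python3 -m crank '[[0,[0.025,-0.04,0],[0,0,0]],[0,[0.025,-0.04,0],[0,0,0]],[0,[0.025,-0.04,0],[0,0,0]],[0,[0.025,-0.04,0],[0,0,0]],[0,[0.025,-0.04,0],[0,0,0]],[0,[0.025,-0.04,0],[0,0,0]],[0,[0,0,0],[0,0,0]]]'
```

```text
time: 0.9
tool_pos: [0.278, -0.3462, 0.1673]
ee_rot: [-3.141, 0.0, -0.105]
wrist_force: [0.3, 0.1, 0.1]
width: 0.0942
finger_force: 0.0
time: 1.6
tool_pos: [0.4536, -0.1203, 0.167]
ee_rot: [-3.139, 0.0, -0.096]
wrist_force: [0.1, -0.5, -0.1]
width: 0.0937
finger_force: 0.0
```

```bash
python3 -m crank '[[0,[0.024,-0.038,0],[0,0,0]],[0,[0.024,-0.038,0],[0,0,0]],[0,[0.023,-0.037,0],[0,0,0]],[0,[0,0,0],[0,0,0]]]'
python3 - <<'E'
from bench import robot,vision
import numpy as np,cv2
s=vision.snapshot("wrist"); np.savez("w1.npz",**s); cv2.imwrite("pics/w1.png",s["color"][:,:,::-1])
o=robot.get_obs();print(o["tool_pos"],o["ee_rot"],s["fx"],s["cx"],s["cy"])
E
```

```text
time: 2.0
tool_pos: [0.5353, -0.0172, 0.1664]
ee_rot: [-3.14, 0.002, -0.1]
wrist_force: [0.0, -0.6, -0.0]
width: 0.0937
finger_force: 0.0
[ 0.53407564 -0.01922092  0.16661589] [ 3.14108784e+00  2.36203216e-03 -1.01681703e-01] 309.70691628693146 322.32440736102683 206.15874776489844
```

View pics/w1.png

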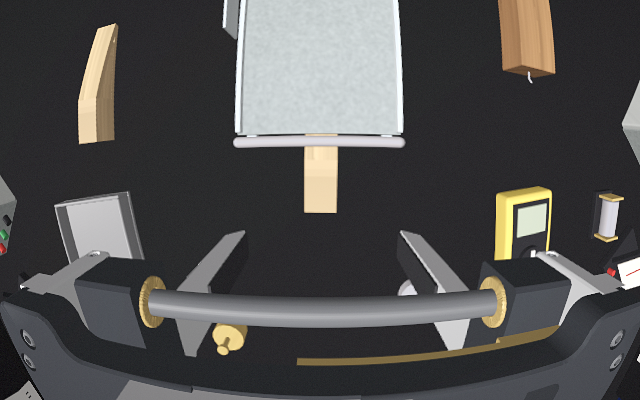

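The wrist view shows the wedge aligned with the tool. The heel's near corners are at about (304,212) and (337,212), and the bar ends at (234,142) and (405,142). I'll cast these points.

```bash
cat >> h.py <<'E'
def fcast(s,uv,z):
    uv=np.atleast_2d(uv).astype(float); q=(uv-[s["cx"],s["cy"]])/s["fx"]; r=np.linalg.norm(q,axis=1)+1e-9
    d=np.c_[q/r[:,None]*np.sin(r)[:,None],np.cos(r)]@s["R"]; c=-s["R"].T@s["t"]
    return c+d*((z-c[2])/d[:,2])[:,None]
E
python3 - <<'E'
from h import *
np.set_printoptions(precision=4,suppress=True)
s=dict(np.load("w1.npz")); print("cam",-s["R"].T@s["t"])
print("heel",fcast(s,[[304,212.5],[337.5,212.5],[304.5,160],[337.5,160]],.042))
print("bar",fcast(s,[[234,142],[405,142]],.046))
hsv=cv2.cvtColor(s["color"],cv2.COLOR_RGB2HSV); m=cv2.inRange(hsv,(8,40,120),(28,255,255))
for v in (155,170,185,200,208,211,213,215): 
    u=np.nonzero(m[v,290:350])[0]+290
    if len(u):
        a=fcast(s,[[u[0]-.5,v],[u[-1]+.5,v]],.042); print(v,u[0],u[-1],a.mean(0),s["z_map"][v,320])
E
```

```text
cam [ 0.6051 -0.0249  0.3832]
heel [[ 0.5155  0.0058  0.042 ]
 [ 0.5118 -0.0323  0.042 ]
 [ 0.5751 -0.0014  0.042 ]
 [ 0.5715 -0.0377  0.042 ]]
bar [[ 0.6047  0.0745  0.046 ]
 [ 0.5856 -0.1142  0.046 ]]
155 304 337 [ 0.5789 -0.0195  0.042 ] 0.33975002
170 304 337 [ 0.5622 -0.0179  0.042 ] 0.34080622
185 304 337 [ 0.5454 -0.0162  0.042 ] 0.34620652
200 304 336 [ 0.5283 -0.0139  0.042 ] 0.34959245
208 304 336 [ 0.519  -0.0129  0.042 ] 0.35185453
211 304 336 [ 0.5155 -0.0126  0.042 ] 0.3536051
```

Wedge and ramp agree between both views (heading -5.9°). I'll descend to a TCP height of about 12 mm and close.

```bash
python3 -m crank '[[0,[0,-0.003,0.045],[0,0,0]],[0,[0,0,0.045],[0,0,0]],[0,[0,0,0.045],[0,0,0]],[0,[0,0,0.019],[0,0,0]],[0,[0,0,0],[0,0,0]]]'
python3 -m crank '[[1,[0,0,0],[0,0,0]],[1,[0,0,0],[0,0,0]],[1,[0,0,0],[0,0,0]],[1,[0,0,0],[0,0,0]],[1,[0,0,0],[0,0,0]],[1,[0,0,0],[0,0,0]]]'
```

```text
time: 2.55
tool_pos: [0.5297, -0.0185, 0.0095]
ee_rot: [3.141, 0.009, -0.107]
wrist_force: [0.5, -0.3, -0.8]
width: 0.094
finger_force: 0.0
time: 3.15
tool_pos: [0.5346, -0.017, 0.0142]
ee_rot: [3.141, -0.001, -0.104]
wrist_force: [-0.4, -0.1, -0.2]
width: 0.0496
finger_force: 0.0
```

```bash
python3 -m crank '[[1,[0,0,0],[0,0,0]],[1,[0,0,0],[0,0,0]],[1,[0,0,0],[0,0,0]],[1,[0,0,0],[0,0,0]],[1,[0,0,0],[0,0,0]]]'
```

```text
time: 3.65
tool_pos: [0.5343, -0.017, 0.0137]
ee_rot: [3.141, 0.0, -0.104]
wrist_force: [-0.7, 0.4, 0.1]
width: 0.0098
finger_force: 0.0
```

The opening of 10 mm is far less than the wedge's 36 mm, so the grasp missed. I'll look.

```bash
python3 - <<'E'
from bench import robot,vision
import numpy as np,cv2
s=vision.snapshot("wrist"); np.savez("w2.npz",**s)
t=vision.snapshot("top"); np.savez("top2.npz",**t)
a=s["color"][:,:,::-1][60:400,120:520]; b=cv2.resize(t["color"][:,:,::-1][100:230,260:400],None,fx=2.6,fy=2.6)
cv2.imwrite("pics/w2.png",np.hstack([a,b[:340]]) if b.shape[0]==338 and False else np.hstack([a[:338],b[:338]]))
o=robot.get_obs();print(o["tool_pos"],o["ee_rot"],o["width"],o["finger_force"])
E
```

```text
[ 0.53433566 -0.01706115  0.01373029] [ 3.14151026e+00  4.52368309e-05 -1.04571679e-01] 0.001984507157141612 0.0
```

View pics/w2.png

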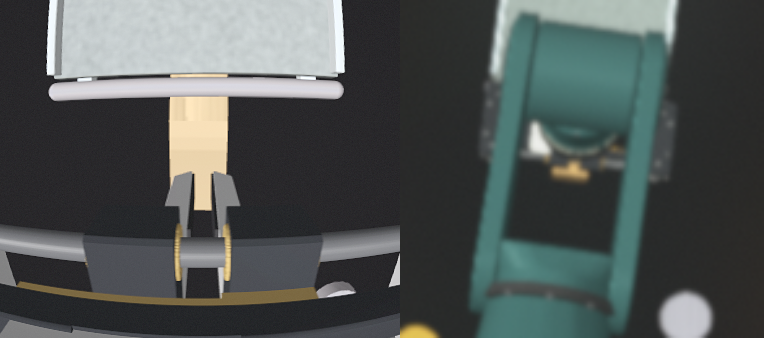

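The fingers hide the top of the heel at crop (200,175), so they seem to have closed above the wedge although the reported height is 14 mm. I'll check with depth.

```bash
python3 - <<'E'
from h import *
np.set_printoptions(precision=4,suppress=True)
s=dict(np.load("w2.npz")); 
c=-s["R"].T@s["t"]; print("cam",c, "R",s["R"])
for n,(u,v) in dict(tipL=(304,236),tipLedge=(295,262),tipR=(344,236),tipRlow=(350,262),heel=(322,225),heelnear=(322,262),bar=(320,150),bench=(240,220)).items():
    q=np.array([u-s["cx"],v-s["cy"]])/s["fx"]; r=np.linalg.norm(q); d=np.r_[q/r*np.sin(r),np.cos(r)]; Z=s["z_map"][v,u]
    print(n,s["color"][v,u],Z,(d/d[2]*Z-s["t"])@s["R"])
E
```

```text
cam [ 0.6038 -0.0247  0.2306] R [[-0.1041 -0.9946 -0.0006]
 [-0.9656  0.1009  0.2395]
 [-0.2381  0.0255 -0.9709]]
tipL [135 136 136] 0.17844208 [ 0.5458 -0.0079  0.0615]
tipLedge [135 135 136] 0.14215317 [ 0.5462 -0.0058  0.0988]
tipR [136 136 137] 0.17808358 [ 0.5435 -0.0309  0.0618]
tipRlow [136 135 136] 0.14327924 [ 0.5431 -0.0313  0.0978]
heel [235 212 174] 0.19712374 [ 0.5453 -0.0183  0.0421]
heelnear [236 213 173] 0.20212588 [ 0.5202 -0.0156  0.0432]
bar [220 216 219] 0.17975505 [ 0.593  -0.0221  0.0482]
bench [35 34 36] 0.24004377 [0.5429 0.0476 0.0002]
```

```bash
python3 - <<'E'
from h import *
np.set_printoptions(precision=4,suppress=True)
for f in ("w1","w2"):
    s=dict(np.load(f+".npz")); v,u=np.mgrid[:400,:640]; q=np.stack([u-s["cx"],v-s["cy"]],-1)/s["fx"]; r=np.linalg.norm(q,axis=-1)+1e-9
    d=np.dstack([q/r[...,None]*np.tan(r)[...,None],np.ones_like(r)]); P=(d*s["z_map"][...,None]-s["t"])@s["R"]
    tcp=np.array([.535,-.0172,.1664] if f=="w1" else [.5343,-.017,.0137])
    c=s["color"].astype(int); grey=(np.ptp(c,axis=2)<8)&(c[...,0]>45)
    L=P-tcp; a=-.1045; X=L[...,0]*np.cos(a)+L[...,1]*np.sin(a); Y=-L[...,0]*np.sin(a)+L[...,1]*np.cos(a)
    m=grey&(abs(X)<.025)&(abs(Y)<.065)&(r<1.4)&(s["z_map"]>0)&(P[...,2]>.045 if f=="w2" else P[...,2]>.1)
    for sg in (1,-1):
        k=m&(sg*Y>0); z=L[...,2][k]; 
        if len(z)==0: print("none");continue
        i=np.argsort(z)[:40]; print(f,sg,len(z),"min dz",np.percentile(z,[0,1,5,50]),"low pts X,Y",np.median(X[k][i]),np.median(Y[k][i]),np.median(u[k][i]),np.median(v[k][i]))
E
```

```text
w1 1 3691 min dz [0.0386 0.0454 0.0582 0.1311] low pts X,Y 0.010229913068191016 0.049629568320416054 240.5 233.0
w1 -1 5229 min dz [0.0374 0.0421 0.0519 0.1248] low pts X,Y 0.00512775545763725 -0.04730608863249591 398.0 240.5
w2 1 2754 min dz [0.0398 0.0458 0.0561 0.1525] low pts X,Y 0.010137057743965408 0.008705272175842917 307.0 235.0
w2 -1 2984 min dz [0.0389 0.0452 0.0564 0.1525] low pts X,Y 0.010003018617829703 -0.009067656662270204 337.0 234.0
```

The depth data is consistent in both views: the real finger tips sit about 38 mm above the reported TCP, so they closed over the heel without touching it. The reported TCP has to go to about z = -0.025 instead. I'll reopen, then descend carefully.

```bash
python3 -m crank '[[0,[0,0,-0.005],[0,0,0]],[0,[0,0,0],[0,0,0]],[0,[0,0,0],[0,0,0]],[0,[0,0,0],[0,0,0]],[0,[0,0,0],[0,0,0]],[0,[0,0,0],[0,0,0]],[0,[0,0,0],[0,0,0]]]'
python3 -m crank '[[0,[0,-0.002,0],[0,0,0]],[0,[0,0,0.015],[0,0,0]],[0,[0,0,0],[0,0,0]]]'
```

```text
time: 4.45
tool_pos: [0.5343, -0.017, 0.0187]
ee_rot: [3.141, 0.0, -0.105]
wrist_force: [0.0, -0.1, 0.1]
width: 0.0546
finger_force: 0.0
time: 4.75
tool_pos: [0.5329, -0.0147, 0.002]
ee_rot: [-3.142, 0.004, -0.104]
wrist_force: [-0.2, -1.1, -0.4]
width: 0.0785
finger_force: 0.0
```

```bash
python3 -m crank '[[0,[0,0,0.01],[0,0,0]],[0,[0,0,0.01],[0,0,0]],[0.3,[0,0,0.007],[0,0,0]],[1,[0,0,0],[0,0,0]],[1,[0,0,0],[0,0,0]],[1,[0,0,0],[0,0,0]],[1,[0,0,0],[0,0,0]],[1,[0,0,0],[0,0,0]]]'
python3 -m crank '[[1,[0,0,0],[0,0,0]],[1,[0,0,0],[0,0,0]],[1,[0,0,0],[0,0,0]]]'
```

```text
time: 5.55
tool_pos: [0.5349, -0.0151, -0.0228]
ee_rot: [3.141, -0.001, -0.105]
wrist_force: [0.1, 1.2, -0.8]
width: 0.0495
finger_force: 0.0
time: 5.85
tool_pos: [0.5347, -0.0142, -0.0231]
ee_rot: [-3.14, -0.0, -0.105]
wrist_force: [1.0, 3.1, 1.0]
width: 0.0358
finger_force: 30.0
```

Gripped: opening 35.8 mm at 30 N. Now swing left about the nose.

```bash
python3 -m crank '[[1,[0,-0.005,0],[0,0,2]],[1,[0,-0.005,0],[0,0,2]],[1,[0,-0.006,0],[0,0,2]],[1,[-0.001,-0.006,0],[0,0,2]],[1,[0,0,0],[0,0,0]],[1,[0,0,0],[0,0,0]]]'
```

```text
time: 6.45
tool_pos: [0.5359, 0.0004, -0.0228]
ee_rot: [3.13, -0.0, -0.247]
wrist_force: [-3.4, -12.4, 3.9]
width: 0.0363
finger_force: 30.3
```

```bash
python3 -m crank '[[1,[0,-0.005,0],[0,0,0]],[1,[0,-0.004,0],[0,0,0]],[1,[0,0,0],[0,0,0]],[1,[0,0,0],[0,0,0]]]'
python3 - <<'E'
from bench import robot,vision
import numpy as np,cv2
s=vision.snapshot("wrist"); np.savez("w3.npz",**s); cv2.imwrite("pics/w3.png",s["color"][:,:,::-1])
o=robot.get_obs();print(o["tool_pos"],o["ee_rot"])
E
```

```text
time: 6.85
tool_pos: [0.5364, 0.0055, -0.0228]
ee_rot: [3.123, 0.002, -0.248]
wrist_force: [-7.2, -20.2, 7.0]
width: 0.0359
finger_force: 30.8
[ 0.53639397  0.00551567 -0.02278004] [ 3.12292449e+00  1.97557500e-03 -2.47924464e-01]
```

View pics/w3.png

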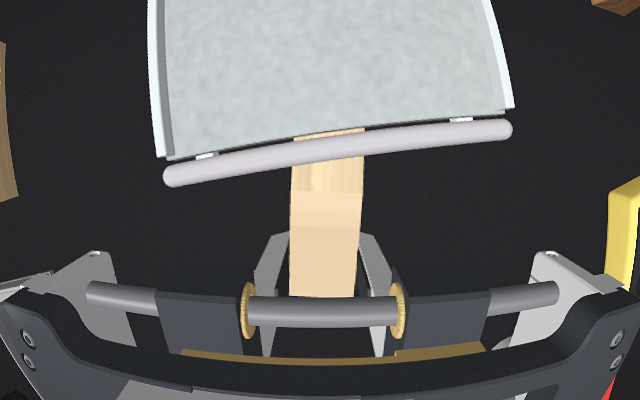

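The heel is swung left and still held. The bar is tilted relative to the wedge, and the heel spans columns 290 to 358. I'll check the offset from the ramp's middle line.

```bash
cat > m.py <<'E'
from h import *
def off(f):
    s=dict(np.load(f)); hsv=cv2.cvtColor(s["color"],cv2.COLOR_RGB2HSV); m=cv2.inRange(hsv,(8,40,120),(28,255,255))
    a=-.103
    for v in (200,215,230,245,260,275):
        u=np.nonzero(m[v,270:390])[0]+270
        c=fcast(s,[[u[0]-.5,v],[u[-1]+.5,v]],.042); p=c.mean(0)[:2]-[.595,-.0198]
        print(v,u[0],u[-1],"width",np.linalg.norm(c[0]-c[1]).round(4),"ramp xy",np.round([p[0]*np.cos(a)+p[1]*np.sin(a),-p[0]*np.sin(a)+p[1]*np.cos(a)],4))
E
python3 -c "from m import *;off('w3.npz')"
```

```text
200 290 361 width 0.0364 ramp xy [-0.0256  0.0133]
215 290 360 width 0.0364 ramp xy [-0.0333  0.0147]
230 289 359 width 0.0369 ramp xy [-0.0413  0.0164]
245 289 357 width 0.0364 ramp xy [-0.0494  0.0181]
260 289 356 width 0.0365 ramp xy [-0.058   0.0196]
275 289 355 width 0.0367 ramp xy [-0.0669  0.0212]
```

The origin is 18 mm left of the line and not drawn out. Now swing right.

```bash
python3 -m crank '[[1,[0,0.006,0],[0,0,-2]],[1,[0,0.006,0],[0,0,-2]],[1,[0,0.006,0],[0,0,-2]],[1,[0,0.006,0],[0,0,-2]],[1,[0,0.006,0],[0,0,-2]],[1,[0,0.006,0],[0,0,-2]],[1,[0,0.006,0],[0,0,-2]],[1,[0,0.006,0],[0,0,-2]]]'
python3 -m crank '[[1,[0,0.003,0],[0,0,0]],[1,[0,0,0],[0,0,0]]]'
python3 - <<'E'
from bench import vision
import numpy as np
np.savez("w4.npz",**vision.snapshot("wrist"))
from m import *; off("w4.npz")
E
```

```text
time: 7.7
tool_pos: [0.5323, -0.0232, -0.0229]
ee_rot: [-3.126, 0.002, 0.039]
wrist_force: [-2.8, 21.0, 7.2]
width: 0.0357
finger_force: 30.0
time: 7.9
tool_pos: [0.5319, -0.0254, -0.0229]
ee_rot: [-3.125, 0.003, 0.039]
wrist_force: [-2.9, 21.5, 7.7]
width: 0.0361
finger_force: 30.3
200 285 357 width 0.0369 ramp xy [-0.0266 -0.0078]
215 286 356 width 0.0363 ramp xy [-0.0344 -0.0089]
230 287 356 width 0.0363 ramp xy [-0.0423 -0.0103]
245 287 356 width 0.0369 ramp xy [-0.0506 -0.0115]
260 289 356 width 0.0365 ramp xy [-0.0591 -0.0132]
275 290 355 width 0.0361 ramp xy [-0.068  -0.0145]
```

Only about 11.5 mm so far, which is marginal. I'll pull further right.

```bash
python3 -m crank '[[1,[0,0.006,0],[0,0,-1]],[1,[0,0.006,0],[0,0,0]],[1,[0,0,0],[0,0,0]],[1,[0,0,0],[0,0,0]]]'
python3 - <<'E'
from bench import vision
import numpy as np
np.savez("w5.npz",**vision.snapshot("wrist"))
from m import *; off("w5.npz")
E
```

```text
time: 8.35
tool_pos: [0.5315, -0.0364, -0.0228]
ee_rot: [-3.124, 0.004, 0.058]
wrist_force: [-5.5, 22.0, 10.2]
width: 0.0361
finger_force: 31.4
200 281 353 width 0.0369 ramp xy [-0.0262 -0.0162]
215 283 354 width 0.0369 ramp xy [-0.0339 -0.0182]
230 285 354 width 0.0363 ramp xy [-0.0418 -0.02  ]
245 286 355 width 0.0369 ramp xy [-0.0499 -0.0218]
260 289 356 width 0.0365 ramp xy [-0.0583 -0.0243]
275 290 356 width 0.0367 ramp xy [-0.0672 -0.026 ]
```

Step 2 is met with margin (22 mm right). Now draw it out.

```bash
python3 -m crank '[[1,[-0.01,-0.006,0],[0,0,0]],[1,[-0.025,0,0],[0,0,0]],[1,[-0.025,0,0],[0,0,0]],[1,[-0.025,0,0],[0,0,0]],[1,[-0.025,0,0],[0,0,0]],[1,[-0.02,0,0],[0,0,0]],[1,[0,0,0],[0,0,0]]]'
```

```text
time: 9.1
tool_pos: [0.4024, -0.048, -0.023]
ee_rot: [3.141, 0.0, 0.052]
wrist_force: [-0.8, 0.2, 0.1]
width: 0.036
finger_force: 29.9
```

```bash
python3 -m crank '[[1,[0,0,-0.04],[0,0,1.5]],[1,[0,0,-0.04],[0,0,1.5]],[1,[0,0,0],[0,0,0.5]],[1,[-0.006,-0.045,0],[0,0,0]],[1,[-0.006,-0.045,0],[0,0,0]],[1,[-0.006,-0.045,0],[0,0,0]],[1,[-0.006,-0.045,0],[0,0,0]],[1,[0,-0.045,0],[0,0,0]]]'
python3 -m crank '[[1,[0,-0.045,0],[0,0,0]],[1,[0,-0.045,0],[0,0,0]],[1,[0,-0.045,0],[0,0,0]],[1,[0,-0.03,0],[0,0,0]],[1,[0,0,0],[0,0,0]],[1,[0,0,0],[0,0,0]]]'
python3 - <<'E'
from bench import vision
import numpy as np,cv2
s=vision.snapshot("wrist");np.savez("w6.npz",**s); cv2.imwrite("pics/w6.png",s["color"][:,:,::-1])
E
```

```text
time: 9.9
tool_pos: [0.3809, 0.179, 0.0555]
ee_rot: [3.14, 0.001, -0.008]
wrist_force: [1.7, -0.2, -0.8]
width: 0.0358
finger_force: 29.9
time: 10.5
tool_pos: [0.3827, 0.3424, 0.0549]
ee_rot: [3.139, 0.002, -0.007]
wrist_force: [-0.1, -1.3, -1.6]
width: 0.0359
finger_force: 29.9
```

View pics/w6.png

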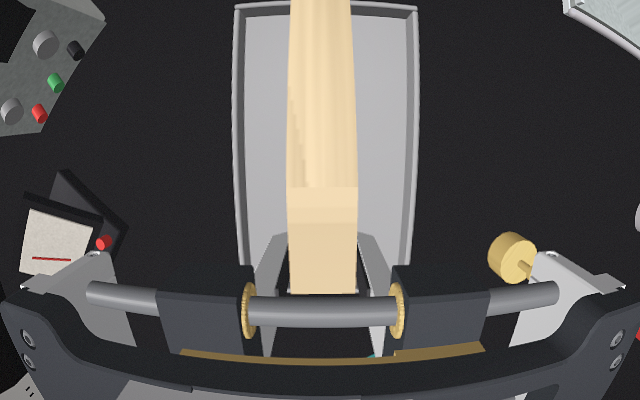

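The wedge is held over the tray and looks level. The tray's far rim runs from (236,6) to (418,9), with side rims at columns 240 and 411 at row 262. I'll cast those onto z = 30 mm.

```bash
python3 -c "
from m import *
np.set_printoptions(precision=4,suppress=True)
s=dict(np.load('w6.npz')); print(fcast(s,[[236,6],[418,9],[233,130],[419,130],[239,262],[412,262]],.03))
t=dict(np.load('top1.npz')); print(cast(t,[[168,148],[224,149],[165,241],[223,241]],.03))"
```

```text
[[0.5608 0.4108 0.03  ]
 [0.5582 0.2627 0.03  ]
 [0.4557 0.4123 0.03  ]
 [0.455  0.2643 0.03  ]
 [0.3431 0.415  0.03  ]
 [0.3417 0.2634 0.03  ]]
[[0.5636 0.4121 0.03  ]
 [0.5627 0.2604 0.03  ]
 [0.3126 0.4112 0.03  ]
 [0.3145 0.2564 0.03  ]]
```

```bash
python3 -m crank '[[1,[-0.01,0.005,0],[0,0,0]],[1,[0,0,0.03],[0,0,0]],[1,[0,0,0.025],[0,0,0]],[1,[0,0,0.01],[0,0,0]],[1,[0,0,0.003],[0,0,0]],[1,[0,0,0],[0,0,0]]]'
python3 -m crank '[[1,[0,0,0.003],[0,0,0]],[1,[0,0,0],[0,0,0]]]'
```

```text
time: 11.15
tool_pos: [0.3734, 0.3372, -0.0108]
ee_rot: [-3.141, -0.0, -0.009]
wrist_force: [0.7, -0.2, -1.1]
width: 0.0359
finger_force: 29.9
time: 11.35
tool_pos: [0.3739, 0.3379, -0.0134]
ee_rot: [-3.141, -0.001, -0.009]
wrist_force: [-0.5, 0.1, -2.1]
width: 0.0356
finger_force: 29.9
```

```bash
python3 -m crank '[[1,[0,0,0.003],[0,0,0]],[1,[0,0,0.001],[0,0,0]],[1,[0,0,0],[0,0,0]]]'
```

```text
time: 11.65
tool_pos: [0.3735, 0.3379, -0.0179]
ee_rot: [-3.141, -0.001, -0.008]
wrist_force: [0.6, 0.4, 0.7]
width: 0.0358
finger_force: 29.9
```

```bash
python3 -m crank '[[0.4,[0,0,0],[0,0,0]],[0.4,[0,0,0],[0,0,0]],[0.4,[0,0,0],[0,0,0]],[0.4,[0,0,0],[0,0,0]],[0.4,[0,0,0],[0,0,0]]]'
python3 -m crank '[[0.4,[0,0,-0.02],[0,0,0]],[0.4,[0,0,-0.03],[0,0,0]],[0.4,[0,0,-0.04],[0,0,0]],[0.4,[0,0,-0.04],[0,0,0]],[0.4,[0,0,0],[0,0,0]],[0.4,[0,0,0],[0,0,0]]]'
python3 - <<'E'
from bench import vision
import numpy as np,cv2
s=vision.snapshot("wrist"); t=vision.snapshot("scene"); u=vision.snapshot("top")
cv2.imwrite("pics/w7.png",np.vstack([s["color"][:300,100:500],cv2.resize(t["color"][120:350,370:],(400,300))])[:,:,::-1])
from h import *
np.savez("top3.npz",**u)
hsv=cv2.cvtColor(u["color"],cv2.COLOR_RGB2HSV); m=cv2.inRange(hsv,(10,60,120),(25,255,255))[55:125,200:240]
a=np.argwhere(m); print("spare centroid",a[:,1].mean()+200,a[:,0].mean()+55)
E
```

```text
time: 12.15
tool_pos: [0.3733, 0.3376, -0.0183]
ee_rot: [3.142, -0.0, -0.009]
wrist_force: [0.2, -0.4, -0.6]
width: 0.0567
finger_force: 0.0
time: 12.75
tool_pos: [0.3739, 0.3381, 0.1129]
ee_rot: [-3.14, -0.002, -0.009]
wrist_force: [0.1, 1.0, -1.0]
width: 0.0562
finger_force: 0.0
spare centroid 217.3170731707317 89.80593849416755
```

View pics/w7.png

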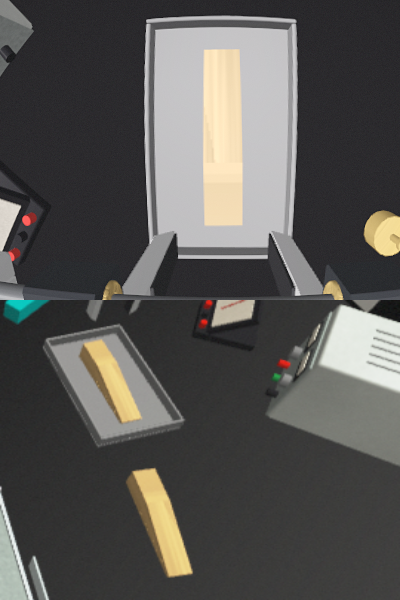

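The wedge lies flat and centred inside the tray, at crop (223,135). The gripper is clear above it, and the spare is unmoved, with its centroid still at (217.3,89.8). Handing in.

```bash
python3 -c "
from bench import robot
print(robot.close_job())"
```

```text
the job is handed in; nothing more can be done
None
```

I swung the jammed wedge about 18 mm left, then about 22 mm right, drew it out and laid it flat, right way up, in the grey tray; the spare wedge didn't move, and I handed the job in at about 13 s (no verdict was shown).

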